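# Open the gearcase: lift its cover plate off the dowels and rest it on the sloping stand

### The job

Lift the aluminium cover plate off the gearcase: hold it by its rib and raise it straight up and level until it is clear of both dowels, without wrenching it. Then, still holding it, tilt it to match the sloping stand and lay it flat there, underside down, its long lower edge resting against the stand's cross bar and nothing sticking out beyond the sides, before you let go: do not drop it, let it slide down loose, or force the bar. Leave the other things on the bench where they are.

Things in the scene. Friction and masses are not known exactly. Their poses are not given: they have to be found in the camera images.
- rib (a point): Lifting rib upright on the middle of the loose cover plate's top: 14 mm thick (x), 60 mm long (y), 44 mm high, its top 56 mm above the plate's underside. This point is the rib's centre, half-way up, 34 mm above the underside. Axes are the plate's.
- plate: Loose aluminium cover plate, 0.35 to 0.65 kg: 100 mm (x) by 170 mm (y) by 12 mm thick (z, up), the same either way round. Two 13 mm through holes on its y axis, 65 mm either side of the middle. Origin: centre of its underside. It starts on the gearcase's joint face, axes as the gearcase's.
- gearcase: Grey open-topped gearcase fixed to the bench, 110 mm (x) by 180 mm (y), 75 mm high to its joint face. Two fixed 12 mm steel dowels rise 30 mm from that face at y = -65 and +65 mm, through the plate's holes with 1 mm play on the diameter; the plate must rise 30 mm to be clear. Origin: centre of its underside, on the bench, z up.
- tin_mid (a point): Bystander: upright metal tin, 66 mm diameter, 100 mm high, loose on the bench beyond the work; this point is half-way up.
- spanner_grip (a point): Bystander: a steel spanner 170 mm long lying loose on the bench between the gearcase and the stand, pointing away from the robot; a point on its shank.
- offcut_mid (a point): Bystander: a wood offcut 120 by 70 by 40 mm high, loose on the bench; its centre.
- bed: Sheet of the fixed, dark steel sloping stand: 200 mm up the slope, 210 mm wide, inclined 30 degrees, low edge towards the robot. Origin on the sheet's face at the middle of its low edge, 34 mm above the bench; x up the slope, y across it, z square out of the sheet. The plate slides on it when let go.
- rail: The stand's two side guides, fixed; same origin and axes as bed. They carry a steel cross bar (y), 12 mm wide, 10 mm high above the sheet, across its whole width: the stop for the plate. It is clamped firmly somewhere else each time: its upper face lies 15 to 85 mm up the slope (x) from the origin. Its place is not given: find it by touch or sight.
Not all that is in view belongs to the job. Leave any pink or yellow look-alike of the gearcase alone. Of the things that look like the plate, the smaller one is meant.

How it is judged:
By the outcome, as a careful person would: the job done as asked, in the order asked, and still so for the second after the job is handed in, with the robot touching nothing.
It also fails if it takes over 54 s, if anything falls off the work surface, if the arm or the gripper's body presses on something with over 40 N, if the wrist force passes 120 N, or if a joint passes its speed limit or range.

### The arm

A 6-joint arm with a two-finger parallel gripper is mounted at the origin on the work surface. World frame = base frame: x ahead of the robot, y to its left, z up, the work surface at z = 0. Lengths are in m, angles in rad, forces in N, time in s.
With the tool pointing down it reaches from about 0.4 to 0.925 m from the base axis. Payload 12.5 kg.
Tool frame: the origin (TCP) lies between the finger pads; the fingertips stand 11 mm ahead of it and the grasp point (between the pads) lies 8 mm behind it (tips_ahead is the distance from the TCP to the fingertips, in m); z points along the fingers, x is the direction in which the jaws open and shut, and the axes are right-handed (so a half turn about z gives the same grasp; the last joint's range is limited). The gripper opens to 95 mm and grips with 3 to 60 N. Pads are 20 mm wide; open, the fingers measure 119 mm over their backs; the gripper's body (75 mm by 180 mm) begins 59 mm behind the grasp point.
Start: joints at [1.194, 0.491, 1.559, -0, 1.092, -0.106], TCP at [0.167, 0.602, 0.226] pointing down, gripper open.
Joint ranges: [-3.1, 3.1], [-0.84, 2.19], [0.05, 2.79], [-1.13, 4.28], [0.06, 2.93], [-2.69, 2.69]. Speed limits (rad/s): [2.22, 2.22, 2.79, 3.14, 3.14, 3.14].

### API

Orientations are given as a unit quaternion [x, y, z, w].
In Python, from rig import sense, get_image, job_done, tips_ahead gives the robot as it stands. The module is installed in compiled form; this text tells all that it offers.
- The arm moves only by the tool servo_tool, never from a script. Its argument "moves" is a list of rows, each a list of 4 numbers: the shift along the tool's x, y, z in mm, then the turn about the tool's z in rad. In form: [[dx, dy, dz, twist], ...]. A call has 1 to 5 rows; each row shifts and turns the commanded pose from where the row before left it, along the tool's axes as they then stand; what a row does not reach is not made up. A row lasts 1/12 s, in which the tool goes at most 41.7 mm and 7.16 degrees, less where a joint would pass 70% of its speed; a pose out of reach is approached as far as the arm can. A call with a gripper value outside its range is refused whole. "hand" is the opening, from -1 (shut) to 1 (fully open), so that 0 is half open, set as the call begins (left out, the last holds). The fingers move at their own pace and stop on an object; "grip_force" is the grip in N (left out, the last holds). Time passes only in rows, so rows that do not move let the fingers close. It gives the time, the measured TCP pose, the force and the opening at its end, in the units of the state.
- sense(): the state, without advancing time (a new reading comes with each control period).
- get_image(name): name is "side" or "top" or "wrist"; returns a dict with "pixels" (400x640x3 uint8, blue, green, red), "mtx" (3x3 intrinsics, pixels), "cam_to_world" (4x4, takes a point from camera to world coordinates); the wrist camera has in their place "tool_from_camera" (4x4, takes a point from camera to tool coordinates, whose origin is the TCP and whose axes are the tool frame's). Camera axes: x right, y down, z forward; pixel columns grow to the right and rows downward; lengths in m; the calibration is good to about 2 mm. A picture is of the moment at which its call begins: read the wrist's pose just before it. There is no depth.
- job_done(): hands the job in, once; it reports no verdict.
The state is a dict: "time": time; "joints": joint angles; "dq": joint speeds; "effort": joint torques, N m; "tcp_pos": TCP position; "ee_rot": TCP orientation; "contact_force": force on the tool from outside, world axes, zero at the start; "ft_torque": the same for the moment, N m; "width": finger opening in m.
Only numpy, scipy, OpenCV 4.12 (cv2) and the standard library are available. Lean on these libraries where they do the work, as an engineer would, in place of code of your own. Each camera call takes 0.05 s, during which the arm holds its last target. There are 200 camera calls.

## Working session

There is one attempt and no reset: what is moved stays moved. The work goes in short steps, Python scripts to look and compute and a tool call to move; the robot and the scene stay as the last step left them, time stands still between calls to the robot, and variables do not carry over. Pictures are saved under pics/ and viewed, about 8 in all and at most 12, crops included, and the job is handed in when it is done.

Besides the shell and the picture viewer there is one more tool, called as name(argument=value, ...) on one line, values as JSON. servo_tool: Moves the arm, as the interface text tells. Its arguments: {"type":"object","properties":{"moves":{"type":"array"},"hand":{"type":"number"},"grip_force":{"type":"number"}},"required":["moves"]}

```bash
mkdir -p pics
cat > h.py <<'E'
import numpy as np, cv2
from rig import sense, get_image, job_done, tips_ahead
from scipy.spatial.transform import Rotation as R
def grab(n,f=None):
    s=sense(); im=get_image(n)
    if 'cam_to_world' in im: T=im['cam_to_world']
    else:
        W=np.eye(4);W[:3,:3]=R.from_quat(s['ee_rot']).as_matrix();W[:3,3]=s['tcp_pos'];T=W@im['tool_from_camera']
    if f: cv2.imwrite('pics/'+f,im['pixels'])
    np.savez('pics/'+n+'.npz',p=im['pixels'],K=im['mtx'],T=T)
    return im['pixels'],np.array(im['mtx']),np.array(T)
def ld(n):
    d=np.load('pics/'+n+'.npz');return d['p'],d['K'],d['T']
def ray(px,K,T):
    d=T[:3,:3]@np.linalg.solve(K,[px[0],px[1],1.]);return T[:3,3],d/np.linalg.norm(d)
def onz(px,K,T,z):
    o,d=ray(px,K,T);return o+d*(z-o[2])/d[2]
def proj(P,K,T):
    q=np.linalg.inv(T)@np.append(P,1);u=K@q[:3];return u[:2]/u[2]
E
python3 - <<'E'
from h import *
print(sense(),tips_ahead)
for n in('top','side'):
    p,K,T=grab(n,n+'0.png');print(K.round(1),T.round(3))
a=ld('top')[0];b=ld('side')[0]
cv2.imwrite('pics/both.png',cv2.resize(np.vstack([a,b]),(640,800))[:,:])
E
```

```text
{'time': 0.0, 'joints': array([ 1.19443578e+00,  4.91575900e-01,  1.55946481e+00, -8.27108595e-06,
        1.09170480e+00, -1.05602258e-01]), 'dq': array([0.00090788, 0.00045042, 0.00032007, 0.00052857, 0.00149385,
       0.00027045]), 'effort': array([-3.64022606e-03, -6.12639070e+01, -2.58183968e+01,  6.91751833e-02,
        4.81904950e-02, -5.62737262e-05]), 'tcp_pos': array([0.16705637, 0.60201069, 0.2250463 ]), 'ee_rot': array([ 7.96071002e-01,  6.05202964e-01, -4.91191090e-04,  3.01680222e-04]), 'contact_force': array([-0.22641157, -0.65376643, -0.90308011]), 'ft_torque': array([-0.00785168, -0.00388106, -0.04991629]), 'width': 0.09525128288734862} 0.011
[[480.9   0.  321.9]
 [  0.  480.9 206.5]
 [  0.    0.    1. ]] [[-0.003 -0.989  0.145  0.318]
 [-1.     0.002 -0.01  -0.033]
 [ 0.01  -0.145 -0.989  1.617]
 [ 0.     0.     0.     1.   ]]
[[398.    0.  317. ]
 [  0.  398.  203.2]
 [  0.    0.    1. ]] [[ 0.854 -0.339  0.395  0.135]
 [-0.52  -0.522  0.676 -0.713]
 [-0.023 -0.782 -0.623  0.707]
 [ 0.     0.     0.     1.   ]]
```

View pics/top0.png

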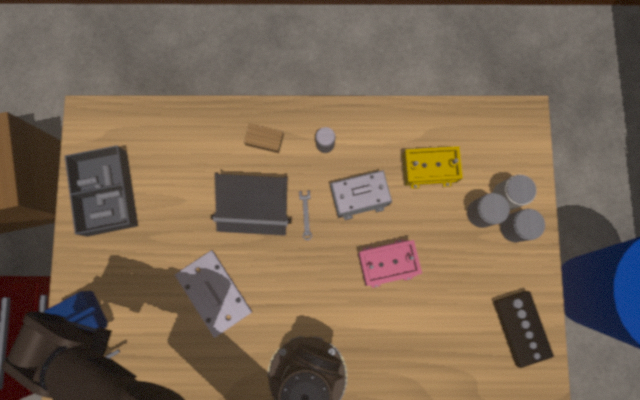

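View pics/side0.png

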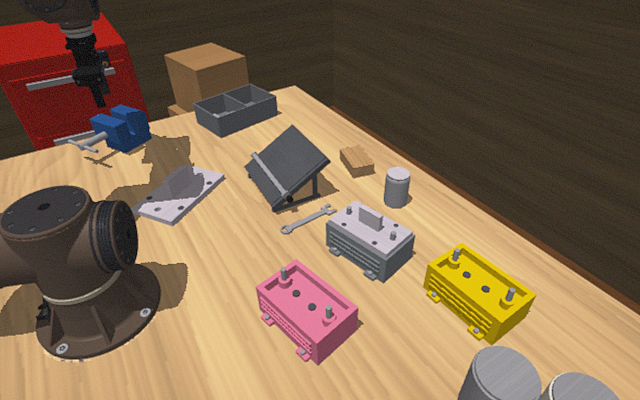

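The top view shows two plate-like things. One is at (361,192) on the grey gearcase. The other, at (213,292), is larger and lies on the bench. The one on the gearcase is the smaller, and it sits on the two dowels, so it is the one meant. The stand is at (250,203), with its bar along about row 220. The spanner is at (306,213), the tin at (325,138) and the offcut at (264,138). The pink (390,262) and yellow (432,166) gearcases are decoys.

The tool can't tilt because it only turns about its z. So I'll grip the rib across its 60 mm ends, with the jaws along y. The plate can then pivot about the jaw axis when its upper edge meets the sheet.

Run:
```python
from h import *
a,K,T=ld('top');b,K2,T2=ld('side')
def mask(im,x0,x1,y0,y1,lo,hi):
    h=cv2.cvtColor(im,cv2.COLOR_BGR2HSV); m=((h[...,1]<60)&(h[...,2]>lo)&(h[...,2]<hi)).astype(np.uint8)
    z=np.zeros_like(m);z[y0:y1,x0:x1]=m[y0:y1,x0:x1];return z
def big(m):
    c,_=cv2.findContours(m,cv2.RETR_EXTERNAL,cv2.CHAIN_APPROX_NONE);return max(c,key=cv2.contourArea)
m=mask(a,325,398,160,222,135,256);c=big(m)
pts=np.array([onz(p,K,T,.087)[:2] for p in c[:,0]],np.float32)
print('plate',cv2.minAreaRect(pts*1000),len(c))
m=mask(a,205,297,165,240,0,90);c=big(m);r=cv2.minAreaRect(c);bx=cv2.boxPoints(r);print('stand px',r,bx)
A=cv2.resize(a[155:245,200:400],None,fx=4,fy=4,interpolation=cv2.INTER_CUBIC)
B=cv2.resize(b[115:295,235:425],None,fx=3,fy=3,interpolation=cv2.INTER_CUBIC)
cv2.imwrite('pics/A.png',A);cv2.imwrite('pics/B.png',B)
```

```text
plate ((589.3627319335938, -177.31993103027344), (99.14209747314453, 172.5833282470703), 14.012330055236816) 179
stand px ((251.5828857421875, 197.9254150390625), (77.0512466430664, 44.254539489746094), 3.012787342071533) [[211.94754 217.99724]
 [214.2735  173.80388]
 [291.21823 177.85359]
 [288.89227 222.04695]]
```

View pics/A.png

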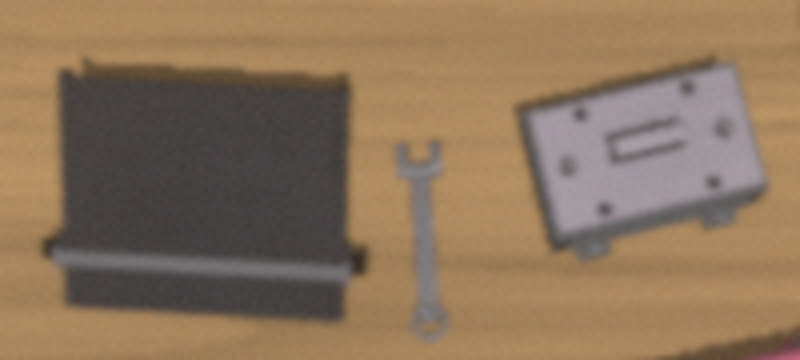

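View pics/B.png

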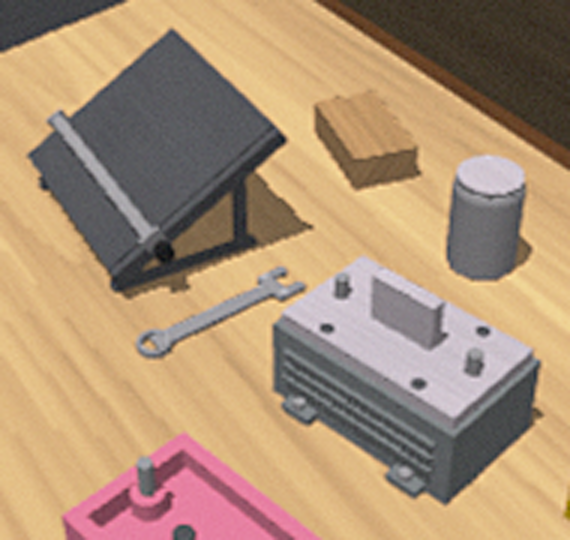

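Both crops confirm it. The plate on the grey gearcase at (361,192) has the rib and two dowels through it, with its centre near (0.589, -0.177) and yaw about +14°. The stand's grey bar runs across its low part. I'm now turning the jaws along the rib and moving over it.

servo_tool(moves=[[0,0,-6,-0.12],[0,0,-6,-0.12],[0,0,-6,-0.12],[0,0,-6,-0.12],[0,0,0,-0.035]], hand=1)

```text
time: 0.52
tcp_pos: [0.1673, 0.6025, 0.2505]
ee_rot: [0.613, 0.79, 0.0, -0.0]
contact_force: [-0.3, -0.6, 0.2]
width: 0.0952
```

servo_tool(moves=[[-39,10,0,0],[-39,10,0,0],[-39,10,0,0],[-39,10,0,0],[-39,10,0,0]])

```text
time: 0.93
tcp_pos: [0.2631, 0.4233, 0.2494]
ee_rot: [0.616, 0.788, -0.0, 0.0]
contact_force: [1.3, 0.3, 0.4]
width: 0.0952
```

servo_tool(moves=[[-39,10,0,0],[-39,10,0,0],[-39,10,0,0],[-39,10,0,0],[-39,10,0,0]])

```text
time: 1.35
tcp_pos: [0.3588, 0.2462, 0.2497]
ee_rot: [0.616, 0.788, 0.0, -0.0]
contact_force: [0.9, -0.1, 0.7]
width: 0.0952
```

servo_tool(moves=[[-39,10,0,0],[-39,10,0,0],[-39,10,0,0],[-39,10,0,0],[-39,10,0,0]])

```text
time: 1.77
tcp_pos: [0.4546, 0.0688, 0.2496]
ee_rot: [0.616, 0.788, 0.0, -0.0]
contact_force: [0.8, 1.2, 0.5]
width: 0.0951
```

Run:
```python
from h import *
p,K,T=grab('wrist','w1.png');s=sense();print(s['tcp_pos'],s['ee_rot'],s['time']);print(K,T.round(3))
a,K,T=ld('top')
f=lambda x,y:(200+x/4,155+y/4)
ll=onz(f(66,303),K,T,.034);lr=onz(f(342,318),K,T,.034);ul=onz(f(63,72),K,T,.134);ur=onz(f(349,78),K,T,.134)
print(ll,lr,ul,ur)
```

```text
[0.45783103 0.06424701 0.24954851] [ 6.16683150e-01  7.87210742e-01 -9.42254837e-05  1.06369860e-03] 1.8167
[[343.7093231    0.         319.47355199]
 [  0.         343.7093231  193.55729371]
 [  0.           0.           1.        ]] [[-0.242  0.943  0.227  0.392]
 [ 0.97   0.235  0.056  0.052]
 [-0.     0.234 -0.972  0.41 ]
 [ 0.     0.     0.     1.   ]]
[0.46873716 0.29805624 0.034     ] [0.45580913 0.07077351 0.034     ] [0.6411947 0.2846288 0.134    ] [0.63612126 0.06014533 0.134     ]
```

View pics/w1.png

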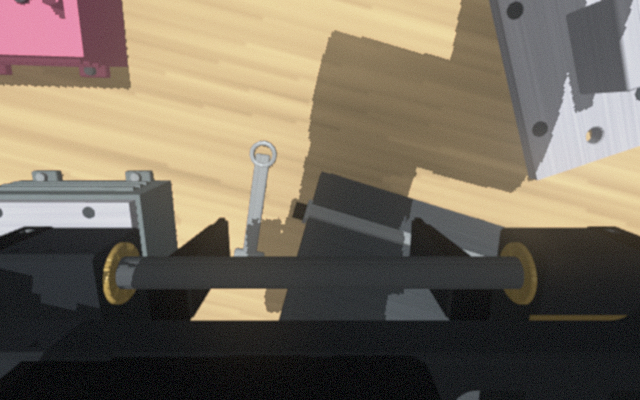

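The wrist camera sees the robot side of the tool, with the spanner at (258,190) and the bar end at (300,210). I'll step out beyond the stand for a clean look at it, then do the same for the plate.

servo_tool(moves=[[14,40,-20,0],[14,40,-20,0],[14,40,-20,0],[14,40,-20,0],[14,40,0,0]])

```text
time: 2.23
tcp_pos: [0.6167, 0.1775, 0.3244]
ee_rot: [0.616, 0.788, 0.002, 0.002]
contact_force: [1.1, -0.6, 1.0]
width: 0.0947
```

servo_tool(moves=[[0,0,0,0],[0,0,0,0]])

```text
time: 2.4
tcp_pos: [0.6156, 0.1774, 0.319]
ee_rot: [0.615, 0.788, -0.001, -0.001]
contact_force: [-0.1, -0.9, -0.2]
width: 0.0947
```

Run:
```python
from h import *
p,K,T=grab('wrist','w2.png');s=sense();print(s['tcp_pos'],s['time']);np.savez('pics/w2.npz',p=p,K=K,T=T)
```

```text
[0.61467673 0.17664917 0.31947648] 2.45
```

servo_tool(moves=[[-38,-11,0,0],[-38,-11,0,0],[-38,-11,0,0],[-38,-11,0,0],[-38,-11,0,0]])

```text
time: 2.87
tcp_pos: [0.6058, -0.0233, 0.3212]
ee_rot: [0.616, 0.788, 0.0, 0.0]
contact_force: [1.1, -0.2, 0.4]
width: 0.0953
```

servo_tool(moves=[[-38,-11,0,0],[-38,-11,0,0],[-38,0,0,0],[-30,0,0,0],[0,0,0,0]])

```text
time: 3.28
tcp_pos: [0.6201, -0.1715, 0.3205]
ee_rot: [0.618, 0.787, -0.0, 0.0]
contact_force: [0.1, -0.3, -0.2]
width: 0.0951
```

servo_tool(moves=[[0,0,0,0],[0,0,0,0]])

```text
time: 3.45
tcp_pos: [0.62, -0.166, 0.3209]
ee_rot: [0.616, 0.788, 0.0, -0.0]
contact_force: [0.4, -0.2, -1.0]
width: 0.0951
```

Run:
```python
from h import *
p,K,T=grab('wrist','w3.png');s=sense();print(s['tcp_pos'],s['ee_rot'],s['time']);np.savez('pics/w3.npz',p=p,K=K,T=T)
q=ld('w2')[0]
cv2.imwrite('pics/w23.png',np.vstack([q[:290],p[:290]]))
```

```text
[ 0.6202378  -0.16543419  0.32105059] [ 6.15609181e-01  7.88051592e-01  9.08124064e-05 -1.28572454e-04] 3.5
```

View pics/w23.png

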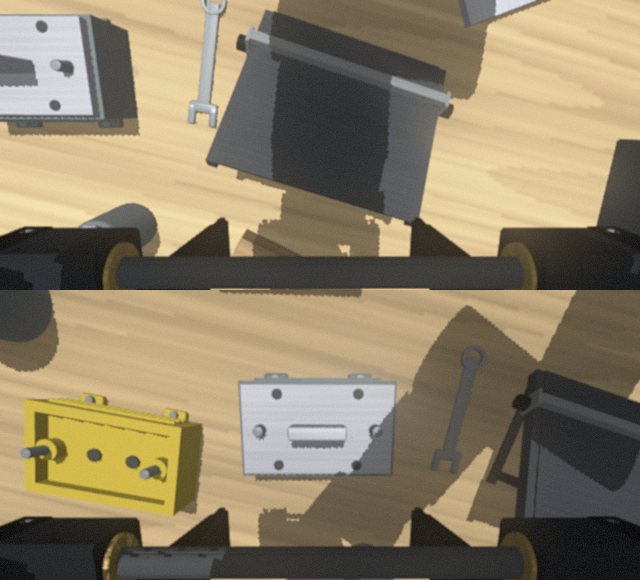

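Top half (w2): the sheet's low edge runs (272,12)–(445,70), the bar (247,40)–(450,105) and the upper edge (208,162)–(415,222). Bottom half (w3): the plate is square to the jaws, centre (318,138) after subtracting 290 rows. The rib spans (289–346, 137–150) and the dowels are at (260,141) and (376,141). Next is one enlarged crop of the stand.

Run:
```python
from h import *
p,K,T=ld('w3')
h=cv2.cvtColor(p,cv2.COLOR_BGR2HSV);g=h[...,2]
# plate+rib px by row/col profiles
for z,n,pts in((.131,'rib',[(289,136.5),(346,136.5),(346,150),(289,150)]),(.105,'dow',[(259,140),(376.5,140)]),(.087,'plate',[(240,92),(396,92),(393,184),(243,184)])):
    P=np.array([onz(q,K,T,z)[:2] for q in pts]);print(n,P.mean(0).round(4),P.round(4).tolist())
A=cv2.resize(p[85:195,230:405],None,fx=4,fy=4,interpolation=cv2.INTER_CUBIC)
q=ld('w2')[0];B=cv2.resize(q[0:240,195:465],None,fx=2.6,fy=2.6,interpolation=cv2.INTER_CUBIC)
B=cv2.convertScaleAbs(B,alpha=1.5,beta=20);cv2.imwrite('pics/B2.png',B[:600]);cv2.imwrite('pics/A2.png',A)
```

```text
rib [ 0.5885 -0.1767] [[0.5889, -0.2062], [0.575, -0.1505], [0.5881, -0.1469], [0.6021, -0.2032]]
dow [ 0.5874 -0.1768] [[0.6027, -0.2387], [0.572, -0.115]]
plate [ 0.5881 -0.1765] [[0.5586, -0.2722], [0.5172, -0.1056], [0.6171, -0.0788], [0.6595, -0.2493]]
```

View pics/A2.png

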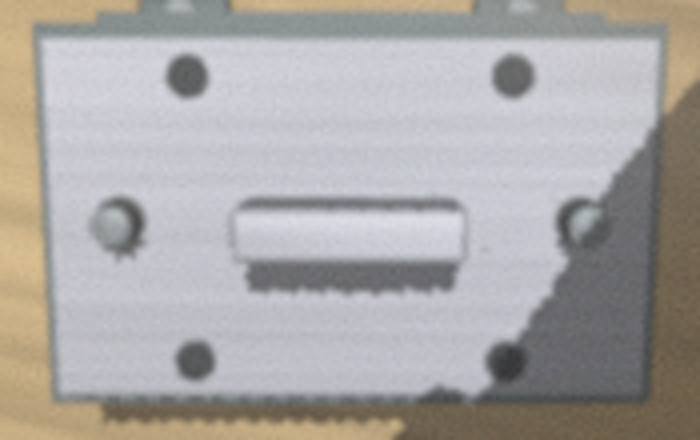

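View pics/B2.png

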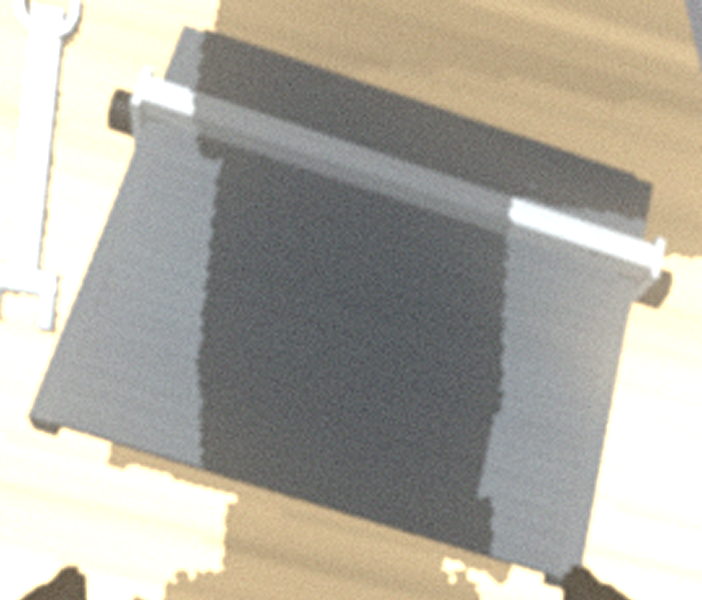

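```bash
cat >> h.py <<'E'
def bedT(x,y,yaw):
    M=np.eye(4);M[:3,:3]=R.from_euler('z',yaw).as_matrix()@R.from_euler('y',-np.pi/6).as_matrix();M[:3,3]=[x,y,.034];return M
E
python3 - <<'E'
from h import *
from scipy.optimize import least_squares
p,K,T=ld('w2');f=lambda x,y:np.array([195+x/2.6,y/2.6])
pa,Ka,Ta=ld('top')
C=[(0,-.105,0),(0,.105,0),(.2,-.105,0)]
px=[f(185,27),f(652,184),f(33,415)]
C2=[(0,.105,0),(0,-.105,0),(.2,.105,0),(.2,-.105,0)]
px2=[(200+x/4,155+y/4) for x,y in((66,303),(342,318),(63,72),(349,78))]
def res(v,w,t):
    M=bedT(*v);r=[]
    if w: r+=[(proj((M@[*c,1])[:3],K,T)-q) for c,q in zip(C,px)]
    if t: r+=[(proj((M@[*c,1])[:3],Ka,Ta)-q) for c,q in zip(C2,px2)]
    return np.concatenate(r)
for w,t in((1,0),(0,1),(1,1)):
    s=least_squares(res,[.462,.184,0],args=(w,t));print(s.x.round(4),s.fun.round(1))
    M=bedT(*s.x)
    for q,KK,TT,z in((f(193,115.5),K,T,.01),(f(655,269),K,T,.01),(f(424,192),K,T,.01),(f(362,194),K,T,0)):
        o,d=ray(q,KK,TT);Mi=np.linalg.inv(M);o=(Mi@[*o,1])[:3];d=Mi[:3,:3]@d;print('  bar',(o+d*(z-o[2])/d[2]).round(4))
E
```

```text
[ 0.4613  0.1832 -0.0767] [ 6.2 -0.3 -9.2 -1.3  2.3  0.5]
  bar [ 0.0542 -0.0911  0.01  ]
  bar [0.0491 0.122  0.01  ]
  bar [0.0516 0.0131 0.01  ]
  bar [ 0.0558 -0.0123  0.    ]
[ 0.4639  0.1827 -0.0499] [ 3.2 -0.1 -2.1 -0.9  1.8 -0.3 -2.9  1.4]
  bar [ 0.0479 -0.0924  0.01  ]
  bar [0.0499 0.1213 0.01  ]
  bar [0.0488 0.0125 0.01  ]
  bar [ 0.0522 -0.0131 -0.    ]
[ 0.4615  0.1832 -0.0733] [ 6.1  0.2 -9.2 -1.4  2.7  1.2  3.1 -0.2 -2.3  0.6  3.  -0.2 -1.8  3. ]
  bar [ 0.0536 -0.0913  0.01  ]
  bar [0.0494 0.1219 0.01  ]
  bar [0.0514 0.013  0.01  ]
  bar [ 0.0555 -0.0124  0.    ]
```

servo_tool(moves=[[-6,-27,30,0],[0,-7,41,0],[0,0,41,0],[0,0,20,0],[0,0,0,0]], hand=0.62)

```text
time: 3.92
tcp_pos: [0.5874, -0.1784, 0.1849]
ee_rot: [0.615, 0.788, -0.001, -0.003]
contact_force: [0.8, -0.1, 0.4]
width: 0.0776
```

servo_tool(moves=[[0,0,0,0],[0,0,0,0],[0,0,0,0]])

```text
time: 4.17
tcp_pos: [0.5903, -0.1801, 0.1909]
ee_rot: [0.615, 0.788, 0.0, 0.002]
contact_force: [0.5, -0.3, -0.2]
width: 0.0767
```

The stand measures about 8% wider than the sheet alone, so the side guides are showing. I'll refit with the half-width free.

Run:
```python
from h import *
from scipy.optimize import least_squares
p,K,T=ld('w2');f=lambda x,y:np.array([195+x/2.6,y/2.6])
pa,Ka,Ta=ld('top')
px=[f(185,27),f(652,184),f(33,415)]
px2=[(200+x/4,155+y/4) for x,y in((66,303),(342,318),(63,72),(349,78))]
pb=[f(193,115.5),f(655,269)]
def barx(M,q,z=.01):
    o,d=ray(q,K,T);Mi=np.linalg.inv(M);o=(Mi@[*o,1])[:3];d=Mi[:3,:3]@d;return (o+d*(z-o[2])/d[2])
def res(v,wt):
    M=bedT(*v[:3]);h=v[3];r=[]
    r+=[(proj((M@[*c,1])[:3],K,T)-q) for c,q in zip([(0,-h,0),(0,h,0),(.2,-h,0)],px)]
    r+=[wt*(proj((M@[*c,1])[:3],Ka,Ta)-q) for c,q in zip([(0,h,0),(0,-h,0),(.2,h,0),(.2,-h,0)],px2)]
    r+=[[(barx(M,q)[0]-v[4])*700 for q in pb]]
    return np.concatenate(r)
for wt in(0.05,1,2):
    s=least_squares(res,[.462,.184,0,.11,.05],args=(wt,));print(s.x.round(4),s.fun.round(1))
M=bedT(*s.x[:3]);print('bar lower line',barx(M,f(362,194),0))
```

```text
[ 0.461   0.1858 -0.0576  0.1137  0.0526] [ 0.9 -0.7  0.1 -0.4 -0.8  1.1 -0.   0.  -0.   0.  -0.1  0.  -0.   0.1
 -0.   0. ]
[ 0.4614  0.1854 -0.058   0.1134  0.0521] [ 0.6 -0.4 -0.5 -0.2 -1.1  1.4 -0.2  0.2 -0.4  0.3 -1.3  0.1 -0.6  2.6
  0.  -0. ]
[ 0.4621  0.1846 -0.0575  0.1132  0.0511] [ 0.1  0.2 -1.5  0.2 -1.6  2.1  0.3  0.1 -0.5  0.1 -1.9 -0.2 -1.   4.7
 -0.   0. ]
bar lower line [ 0.05463161 -0.01465512  0.        ]
```

The fit is good to about 1 px. The bed origin is (0.461, 0.186), yaw -3.3°, and the bar's upper face is at x ≈ 52.5 mm. Now I'm descending on the rib with the jaws open 77 mm.

servo_tool(moves=[[4,-1,20,0],[0,0,20,0],[0,0,10,0],[0,0,0,0],[0,0,0,0]])

```text
time: 4.58
tcp_pos: [0.588, -0.1768, 0.1396]
ee_rot: [0.616, 0.788, 0.0, 0.0]
contact_force: [0.5, 0.8, 0.4]
width: 0.0769
```

Run:
```python
from h import *
s=sense();print(s['tcp_pos'],s['joints'],R.from_quat(s['ee_rot']).as_matrix().round(4),s['dq'].round(3))
d=np.array([.588,-.1768,.108])-s['tcp_pos'];print(R.from_quat(s['ee_rot']).as_matrix().T@d*1000)
grab('side')
b=ld('side')[0];cv2.imwrite('pics/s2.png',cv2.resize(b[140:290,290:440],None,fx=4,fy=4,interpolation=cv2.INTER_CUBIC))
```

```text
[ 0.58795478 -0.17678495  0.13957855] [-3.99659288e-01  5.69308204e-01  1.67655849e+00  1.11457162e-04
  8.95048489e-01 -2.21482038e+00] [[-2.419e-01  9.703e-01  7.000e-04]
 [ 9.703e-01  2.419e-01 -2.000e-04]
 [-3.000e-04  6.000e-04 -1.000e+00]] [-0.    -0.014 -0.012 -0.001  0.004 -0.001]
[-1.48912987e-02  2.14751404e-02  3.15785725e+01]
```

View pics/s2.png

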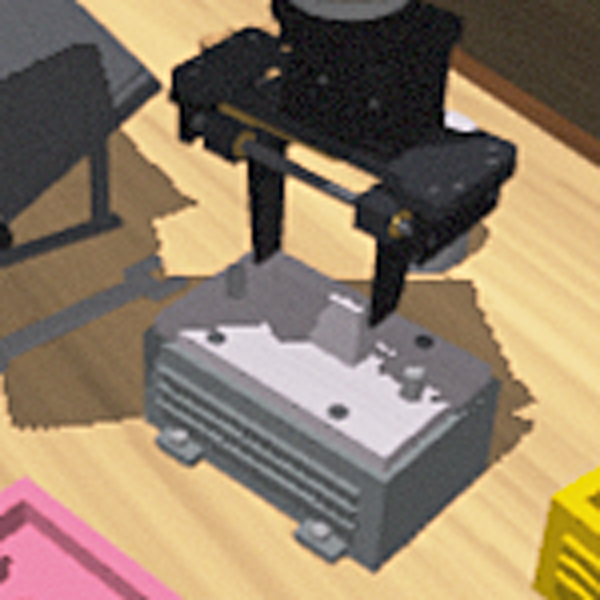

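It's centred over the rib, with both fingers just beyond its ends and inside the dowels. I'm descending and closing gently.

servo_tool(moves=[[0,0,12,0],[0,0,12,0],[0,0,7,0],[0,0,0,0],[0,0,0,0]])

```text
time: 5.05
tcp_pos: [0.5874, -0.1766, 0.107]
ee_rot: [0.616, 0.788, -0.0, -0.001]
contact_force: [0.0, -0.4, 0.1]
width: 0.0769
```

servo_tool(moves=[[0,0,0,0],[0,0,0,0],[0,0,0,0],[0,0,0,0],[0,0,0,0]], hand=-1, grip_force=6)

```text
time: 5.47
tcp_pos: [0.5877, -0.1767, 0.1081]
ee_rot: [0.616, 0.788, 0.0, 0.0]
contact_force: [1.8, -0.6, 2.2]
width: 0.0601
```

servo_tool(moves=[[0,0,0,0],[0,0,0,0],[0,0,0,0],[0,0,0,0],[0,0,0,0]])

```text
time: 5.88
tcp_pos: [0.5877, -0.1767, 0.1081]
ee_rot: [0.616, 0.788, 0.0, 0.0]
contact_force: [-0.7, 0.9, 5.8]
width: 0.06
```

servo_tool(moves=[[0,0,0,0],[0,0,0,0],[0,0,0,0],[0,0,0,0]], grip_force=22)

```text
time: 6.22
tcp_pos: [0.5877, -0.1767, 0.1081]
ee_rot: [0.616, 0.788, 0.0, 0.0]
contact_force: [-0.6, -0.2, 6.2]
width: 0.0598
```

servo_tool(moves=[[0,0,-2,0],[0,0,-2,0],[0,0,-2,0],[0,0,0,0]])

```text
time: 6.55
tcp_pos: [0.5874, -0.1766, 0.1137]
ee_rot: [0.616, 0.788, -0.0, -0.0]
contact_force: [-0.3, 0.4, -3.8]
width: 0.0597
```

servo_tool(moves=[[0,0,-5,0],[0,0,-5,0],[0,0,-5,0],[0,0,-5,0],[0,0,-5,0]])

```text
time: 6.97
tcp_pos: [0.5876, -0.1767, 0.1394]
ee_rot: [0.616, 0.788, 0.0, 0.0]
contact_force: [1.1, -0.3, -4.5]
width: 0.06
```

servo_tool(moves=[[0,0,-6,0],[0,0,-6,0],[0,0,-6,0],[0,0,0,0],[0,0,0,0]])

```text
time: 7.38
tcp_pos: [0.5877, -0.1767, 0.1572]
ee_rot: [0.616, 0.788, 0.0, 0.0]
contact_force: [-1.2, -1.0, -4.5]
width: 0.0599
```

Run:
```python
from h import *
s=sense();print(s['tcp_pos'],s['contact_force'],s['ft_torque'])
grab('side')
b=ld('side')[0];cv2.imwrite('pics/s3.png',cv2.resize(b[100:290,220:440],None,fx=3,fy=3,interpolation=cv2.INTER_CUBIC))
M=bedT(.461,.1857,-.058)
R0=R.from_quat(s['ee_rot']).as_matrix()
# grasp P targets (bed coords): start high, contact, after rotation, final
b0=.0525
for n,x,z in(('contact',b0+.088,.0605),('flat+8',b0+.058,.041),('final',b0+.05,.041)):
    P=(M@[x,0,z,1])[:3];print(n,'P',P.round(4),'TCP',(P-[0,0,.008]).round(4))
```

```text
[ 0.58766706 -0.17666733  0.15716007] [-1.16494176 -0.98880012 -4.48344617] [ 0.09737575  0.01870689 -0.01179858]
contact P [0.5523 0.1804 0.1566] TCP [0.5523 0.1804 0.1486]
flat+8 P [0.5361 0.1813 0.1248] TCP [0.5361 0.1813 0.1168]
final P [0.5292 0.1817 0.1208] TCP [0.5292 0.1817 0.1128]
```

View pics/s3.png

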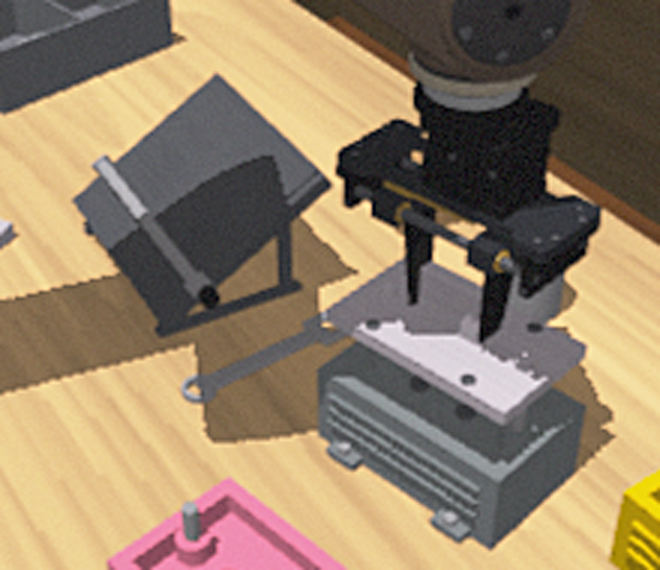

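The plate came up level and is clear of both dowels, with lateral force about 1 N and weight about 4.5 N. Next: raise it, carry it over and turn it square to the stand.

servo_tool(moves=[[0,0,-10,0],[0,0,-18,0],[0,0,-18,0],[0,0,-18,0],[0,0,-10,0]])

```text
time: 7.85
tcp_pos: [0.588, -0.1768, 0.2331]
ee_rot: [0.616, 0.788, 0.0, 0.001]
contact_force: [-0.3, 0.2, -4.9]
width: 0.0599
```

servo_tool(moves=[[10,2,0,0],[18,3,0,0],[23,4,0,0],[23,4,0,0],[23,4,0,0]])

```text
time: 8.27
tcp_pos: [0.5798, -0.0768, 0.2297]
ee_rot: [0.616, 0.788, -0.0, -0.001]
contact_force: [1.0, 0.7, -3.4]
width: 0.0599
```

servo_tool(moves=[[23,4,0,0],[23,4,0,0],[23,4,0,0],[23,4,0,0],[23,4,0,0]])

```text
time: 8.68
tcp_pos: [0.5713, 0.0398, 0.2297]
ee_rot: [0.616, 0.788, -0.0, -0.001]
contact_force: [1.2, -0.2, -5.0]
width: 0.0598
```

servo_tool(moves=[[23,4,0,0],[23,3,0,0],[23,3,0,0],[23,3,0,0],[23,3,0,0]])

```text
time: 9.1
tcp_pos: [0.5588, 0.1551, 0.2297]
ee_rot: [0.616, 0.788, -0.001, -0.001]
contact_force: [0.5, -0.6, -5.0]
width: 0.0599
```

servo_tool(moves=[[8,0,0,0.062],[0,0,0,0.06],[0,0,0,0.06],[0,0,0,0.06],[0,0,0,0.06]])

```text
time: 9.52
tcp_pos: [0.5571, 0.1619, 0.2297]
ee_rot: [0.728, 0.685, -0.001, -0.001]
contact_force: [0.2, -0.1, -4.6]
width: 0.06
```

servo_tool(moves=[[0,0,0,0],[0,0,0,0],[0,0,0,0]])

```text
time: 9.77
tcp_pos: [0.5576, 0.1614, 0.2303]
ee_rot: [0.727, 0.687, -0.0, -0.0]
contact_force: [0.6, 0.4, -4.0]
width: 0.0598
```

Run:
```python
from h import *
s=sense();Q=R.from_quat(s['ee_rot']).as_matrix();print(s['tcp_pos'],s['contact_force'],s['ft_torque'],s['joints'])
print(Q.round(3)); print('yaw err',np.arctan2(Q[1,0],Q[0,0])-(np.pi/2-.058))
print(Q.T@(np.array([.5523,.1804,.1486])-s['tcp_pos'])*1000)
```

```text
[0.55764721 0.16142141 0.23030318] [ 0.63364569  0.44703393 -4.02115124] [ 0.01668846  0.02980425 -0.00890522] [ 1.67947182e-01  4.23156397e-01  1.66451996e+00  1.52466809e-04
  1.05464498e+00 -1.34717729e+00]
[[ 0.056  0.998 -0.001]
 [ 0.998 -0.056  0.   ]
 [-0.    -0.001 -1.   ]]
yaw err 0.0022528603989120377
[18.65380839 -6.33590407 81.70728426]
```

servo_tool(moves=[[10,-3,14,0],[9,-3,14,0],[0,0,14,0],[0,0,14,0],[0,0,14,0]])

```text
time: 10.18
tcp_pos: [0.5529, 0.1808, 0.16]
ee_rot: [0.727, 0.687, 0.0, -0.0]
contact_force: [-0.1, -0.3, -4.9]
width: 0.0597
```

servo_tool(moves=[[0,0,2,0],[0,0,2,0],[0,0,2,0],[0,0,0,0],[0,0,0,0]])

```text
time: 10.6
tcp_pos: [0.5533, 0.1806, 0.1554]
ee_rot: [0.727, 0.686, 0.0, 0.0]
contact_force: [0.5, -1.3, -4.6]
width: 0.0598
```

servo_tool(moves=[[0,0,2,0],[0,0,2,0],[0,0,0,0]])

```text
time: 10.85
tcp_pos: [0.5531, 0.1806, 0.1508]
ee_rot: [0.727, 0.686, 0.0, 0.0]
contact_force: [-0.1, 0.6, -3.5]
width: 0.0599
```

servo_tool(moves=[[0,0,2,0],[0,0,0,0]])

```text
time: 11.02
tcp_pos: [0.5527, 0.1806, 0.149]
ee_rot: [0.727, 0.686, -0.0, -0.0]
contact_force: [-4.3, 0.8, 1.3]
width: 0.0601
```

Contact came within 1–2 mm of the prediction. Now I'm rolling the plate down, moving back 1 mm for every 2 mm lowered, and watching the force.

servo_tool(moves=[[0,-1,2,0],[0,-1,2,0],[0,0,0,0]])

```text
time: 11.27
tcp_pos: [0.5507, 0.1807, 0.1448]
ee_rot: [0.727, 0.686, -0.0, -0.0]
contact_force: [-5.1, 0.2, 2.0]
width: 0.0601
```

servo_tool(moves=[[0,-1,2,0],[0,-1,2,0],[0,0,0,0]])

```text
time: 11.52
tcp_pos: [0.5489, 0.1808, 0.1405]
ee_rot: [0.727, 0.686, -0.0, -0.0]
contact_force: [-3.6, -0.2, 1.2]
width: 0.0598
```

servo_tool(moves=[[0,-1,2,0],[0,-1,2,0],[0,0,0,0]])

```text
time: 11.77
tcp_pos: [0.5471, 0.1809, 0.1364]
ee_rot: [0.727, 0.686, 0.0, 0.0]
contact_force: [-1.3, -0.4, -0.2]
width: 0.0601
```

Run:
```python
from h import *
s=sense();print(s['tcp_pos'],s['contact_force'],s['ft_torque'])
grab('side')
b=ld('side')[0];cv2.imwrite('pics/s4.png',cv2.resize(b[90:230,215:365],None,fx=4.2,fy=4.2,interpolation=cv2.INTER_CUBIC))
```

```text
[0.54710305 0.18087823 0.13635058] [-1.29879561 -0.44491701 -0.24653441] [0.00300425 0.12580818 0.0240417 ]
```

View pics/s4.png

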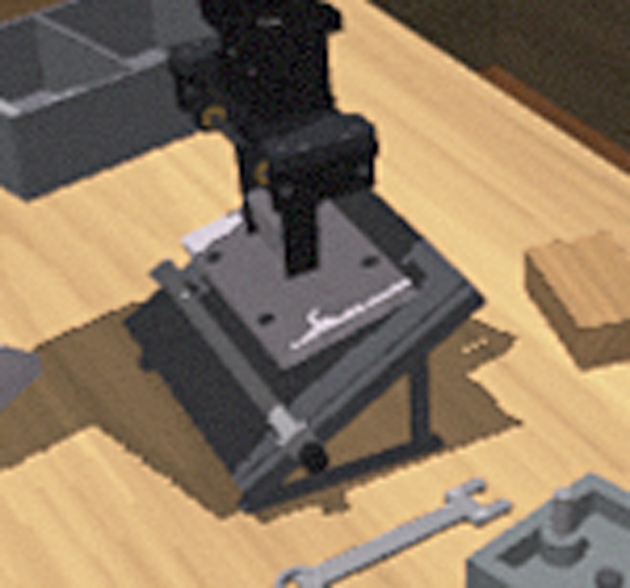

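The plate is pivoting in the grip. It's part-tilted, with its upper edge on the sheet and its lower edge just above and upslope of the bar. Continuing.

servo_tool(moves=[[0,-1,2,0],[0,-1,2,0],[0,0,0,0]])

```text
time: 12.07
tcp_pos: [0.5451, 0.181, 0.1324]
ee_rot: [0.727, 0.686, 0.0, -0.0]
contact_force: [-0.4, -0.2, 0.0]
width: 0.0602
```

servo_tool(moves=[[0,-1,2,0],[0,-1,2,0],[0,0,0,0]])

```text
time: 12.32
tcp_pos: [0.5429, 0.1811, 0.1284]
ee_rot: [0.727, 0.686, -0.0, -0.0]
contact_force: [-0.8, 0.1, -1.2]
width: 0.0599
```

servo_tool(moves=[[0,-1,2,0],[0,-1,2,0],[0,0,0,0]])

```text
time: 12.57
tcp_pos: [0.5408, 0.1812, 0.1244]
ee_rot: [0.727, 0.686, -0.0, -0.0]
contact_force: [-0.9, -0.2, -0.9]
width: 0.0599
```

servo_tool(moves=[[0,-1,2,0],[0,0,0,0]])

```text
time: 12.73
tcp_pos: [0.5399, 0.1813, 0.1225]
ee_rot: [0.727, 0.686, -0.0, -0.0]
contact_force: [0.3, 0.6, -0.5]
width: 0.06
```

servo_tool(moves=[[0,-1,2,0],[0,0,0,0]])

```text
time: 12.9
tcp_pos: [0.5389, 0.1813, 0.1205]
ee_rot: [0.727, 0.686, -0.0, -0.0]
contact_force: [-1.6, 0.2, -0.8]
width: 0.0599
```

servo_tool(moves=[[0,0,1,0],[0,0,0,0]])

```text
time: 13.07
tcp_pos: [0.5388, 0.1813, 0.1196]
ee_rot: [0.727, 0.686, -0.0, -0.0]
contact_force: [-2.2, 0.1, 0.3]
width: 0.06
```

servo_tool(moves=[[0,0,1,0],[0,0,0,0]])

```text
time: 13.23
tcp_pos: [0.5387, 0.1814, 0.1186]
ee_rot: [0.727, 0.686, -0.0, -0.0]
contact_force: [-4.4, 0.3, -0.1]
width: 0.0598
```

servo_tool(moves=[[0,0,1,0],[0,0,0,0],[0,0,0,0]])

```text
time: 13.48
tcp_pos: [0.5388, 0.1813, 0.1182]
ee_rot: [0.727, 0.686, -0.0, -0.0]
contact_force: [-6.0, 0.0, 7.2]
width: 0.0601
```

Run:
```python
from h import *
for i in range(3):
    p,K,T=grab('side');s=sense();print(s['tcp_pos'].round(4),s['contact_force'].round(1),s['ft_torque'].round(3))
M=bedT(.461,.1857,-.058);print('P bed',(np.linalg.inv(M)@[*(s['tcp_pos']+[0,0,.008]),1]).round(4))
cv2.imwrite('pics/s5.png',cv2.resize(p[100:220,225:355],None,fx=6,fy=5,interpolation=cv2.INTER_CUBIC)[:600,:800])
np.savez('pics/s5.npz',p=p,K=K,T=T)
```

```text
[0.5388 0.1814 0.1182] [-5.5 -0.4  7.7] [0.026 0.952 0.028]
[0.5388 0.1813 0.1182] [-5.8  0.4  7.3] [-0.003  0.922 -0.066]
[0.5388 0.1814 0.1182] [-6.1  0.6  7.5] [-0.036  0.99   0.046]
P bed [1.136e-01 2.000e-04 4.090e-02 1.000e+00]
```

The normal force rose to about 13 N at a height of 40.9 mm, against 41 expected, so the plate is flat on the sheet. By estimate the bar is about 11 mm downslope. I'll slide the plate down while still holding it, and watch for contact.

servo_tool(moves=[[0,-2,0.9,0],[0,-2,1.1,0],[0,0,0,0]])

```text
time: 13.88
tcp_pos: [0.5351, 0.1816, 0.116]
ee_rot: [0.727, 0.686, 0.0, 0.0]
contact_force: [-3.2, 0.8, 5.4]
width: 0.06
```

servo_tool(moves=[[0,-1.7,1,0],[0,0,0,0]])

```text
time: 14.05
tcp_pos: [0.5337, 0.1817, 0.1152]
ee_rot: [0.727, 0.686, 0.0, 0.0]
contact_force: [-3.4, 0.3, 6.7]
width: 0.06
```

servo_tool(moves=[[0,-0.9,0.5,0],[0,0,0,0]])

```text
time: 14.22
tcp_pos: [0.5329, 0.1818, 0.1147]
ee_rot: [0.727, 0.686, 0.0, 0.0]
contact_force: [-2.2, 0.1, 6.9]
width: 0.0599
```

servo_tool(moves=[[0,-0.9,0.5,0],[0,0,0,0]])

```text
time: 14.38
tcp_pos: [0.532, 0.1818, 0.1142]
ee_rot: [0.727, 0.686, 0.0, 0.0]
contact_force: [-1.6, 0.2, 6.8]
width: 0.0602
```

servo_tool(moves=[[0,-0.9,0.5,0],[0,0,0,0]])

```text
time: 14.55
tcp_pos: [0.5311, 0.1818, 0.1137]
ee_rot: [0.727, 0.686, 0.0, 0.0]
contact_force: [-2.9, 0.4, 6.2]
width: 0.0599
```

servo_tool(moves=[[0,-0.9,0.5,0],[0,0,0,0]])

```text
time: 14.72
tcp_pos: [0.5303, 0.1819, 0.1133]
ee_rot: [0.727, 0.686, 0.001, 0.0]
contact_force: [-2.4, 0.2, 5.9]
width: 0.0598
```

servo_tool(moves=[[0,-0.6,0.3,0],[0,0,0,0]])

```text
time: 14.88
tcp_pos: [0.5303, 0.1819, 0.1132]
ee_rot: [0.727, 0.686, 0.001, 0.001]
contact_force: [0.3, 0.2, 7.5]
width: 0.0598
```

servo_tool(moves=[[0,-0.6,0.3,0],[0,0,0,0]])

```text
time: 15.05
tcp_pos: [0.5303, 0.182, 0.1133]
ee_rot: [0.727, 0.686, 0.002, 0.001]
contact_force: [2.5, -1.1, 7.9]
width: 0.0596
```

servo_tool(moves=[[0,-0.6,0.3,0],[0,0,0,0]])

```text
time: 15.22
tcp_pos: [0.5303, 0.182, 0.1132]
ee_rot: [0.727, 0.686, 0.002, 0.002]
contact_force: [3.4, -1.7, 9.9]
width: 0.0597
```

The TCP has stopped and the along-slope force is rising, so the lower edge is on the bar. Next is a check of squareness by the vertical moment, plus a picture.

servo_tool(moves=[[0,0.6,-0.3,0],[0,0,0,0]])

```text
time: 15.38
tcp_pos: [0.5303, 0.182, 0.1132]
ee_rot: [0.727, 0.686, 0.002, 0.001]
contact_force: [2.0, -0.7, 9.4]
width: 0.06
```

Run:
```python
from h import *
for i in range(3):
    p,K,T=grab('side');s=sense();print(s['tcp_pos'].round(4),s['contact_force'].round(1),s['ft_torque'].round(3))
q,_,_=grab('top')
A=cv2.resize(p[100:230,225:365],(640,594),interpolation=cv2.INTER_CUBIC)
B=cv2.resize(q[165:245,205:300],(0,0),fx=1.68,fy=1.68,interpolation=cv2.INTER_CUBIC)
cv2.imwrite('pics/s6.png',np.hstack([A,np.vstack([B,np.zeros((594-B.shape[0],B.shape[1],3),np.uint8)])]))
```

```text
[0.5304 0.1819 0.1132] [ 1.4 -0.6  8.5] [-0.315 -0.201 -0.002]
[0.5303 0.182  0.1132] [ 2.2 -1.2  8.5] [-0.27  -0.166  0.067]
[0.5303 0.182  0.1132] [ 1.4 -0.3  7.6] [-0.298 -0.245 -0.076]
```

View pics/s6.png

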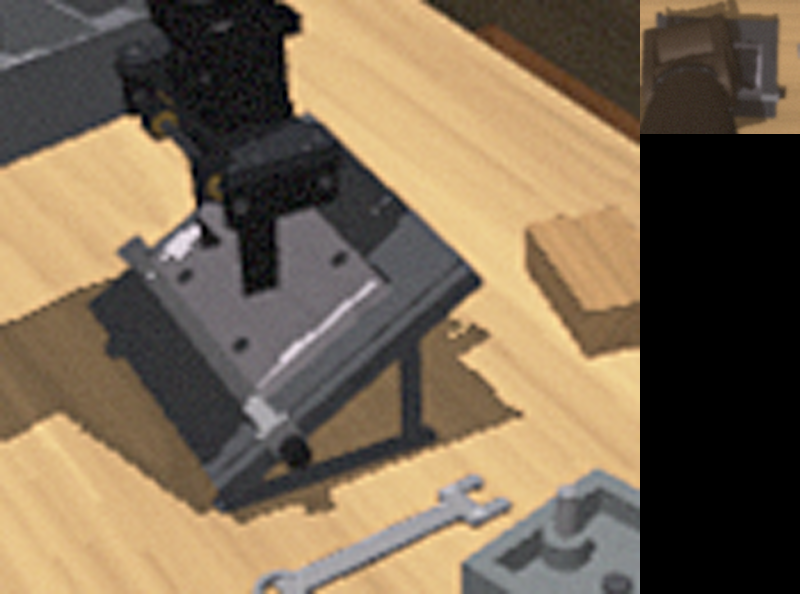

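The plate lies flat with its long lower edge along the bar ((150,270)–(270,400)) and is inside both sides. The bystanders haven't moved. I'm easing the press, then letting go.

servo_tool(moves=[[0,-0.3,-0.7,0],[0,0,0,0],[0,0,0,0]])

```text
time: 15.83
tcp_pos: [0.5302, 0.182, 0.1134]
ee_rot: [0.727, 0.686, 0.002, 0.001]
contact_force: [6.6, -1.3, 1.0]
width: 0.0598
```

servo_tool(moves=[[0,0,0,0],[0,0,0,0],[0,0,0,0]], grip_force=8)

```text
time: 16.08
tcp_pos: [0.5301, 0.182, 0.1134]
ee_rot: [0.727, 0.686, 0.002, 0.001]
contact_force: [5.8, -0.4, 2.5]
width: 0.0605
```

servo_tool(moves=[[0,0,0,0],[0,0,0,0],[0,0,0,0],[0,0,0,0],[0,0,0,0]], hand=0.6)

```text
time: 16.5
tcp_pos: [0.5282, 0.182, 0.1127]
ee_rot: [0.727, 0.686, -0.0, -0.0]
contact_force: [0.5, 0.6, 0.1]
width: 0.0759
```

Released, with no load on the tool. Now straight up and away, then a check from the cameras.

servo_tool(moves=[[0,0,-8,0],[0,0,-15,0],[0,0,-25,0],[0,0,-35,0],[0,0,-35,0]])

```text
time: 16.92
tcp_pos: [0.5278, 0.1819, 0.2324]
ee_rot: [0.727, 0.686, -0.001, -0.0]
contact_force: [0.1, -0.2, 0.5]
width: 0.0762
```

servo_tool(moves=[[0,30,-20,0],[0,30,0,0],[0,20,0,0],[0,0,0,0],[0,0,0,0]])

```text
time: 17.33
tcp_pos: [0.6083, 0.1771, 0.2507]
ee_rot: [0.727, 0.686, -0.0, -0.0]
contact_force: [0.3, 1.0, -0.2]
width: 0.0761
```

Run:
```python
from h import *
s=sense();print(s['time'],s['tcp_pos'],s['contact_force'])
p,K,T=grab('wrist','w9.png')
# extent: find bright/metal top face corners via model of expected plate
M=bedT(.461,.1857,-.058)
for n,c in(('lowL',(.0525,-.085,.012)),('lowR',(.0525,.085,.012)),('upL',(.1525,-.085,.012)),('upR',(.1525,.085,.012))): print(n,proj((M@[*c,1])[:3],K,T).round(1))
cv2.imwrite('pics/w9c.png',cv2.resize(p[:290],None,fx=1.25,fy=1.25))
```

```text
17.3333 [0.60828506 0.17712163 0.25073758] [ 0.25926421  1.0248753  -0.17581666]
lowL [229.2  63.3]
lowR [411.4  63.2]
upL [220.4 163.4]
upR [420.3 163.3]
```

The viewer limit is reached, so I'll check by numbers: brightness edges along lines across the plate, compared with where its corners should project.

Run:
```python
from h import *
p,K,T=ld('wrist');g=cv2.GaussianBlur(cv2.cvtColor(p,cv2.COLOR_BGR2GRAY),(3,3),0).astype(int)
for c in(245,270,370,395): print('col',c,g[40:185:3,c].tolist())
for r in(85,140): print('row',r,g[r,205:440:4].tolist())
```

```text
col 245 [66, 64, 64, 63, 64, 95, 96, 97, 111, 117, 117, 119, 120, 119, 118, 117, 119, 117, 118, 119, 117, 118, 110, 100, 94, 69, 83, 119, 119, 118, 120, 121, 123, 118, 117, 128, 156, 155, 158, 198, 214, 200, 126, 114, 96, 97, 94, 96, 95]
col 270 [60, 60, 60, 58, 63, 93, 95, 97, 110, 87, 59, 58, 60, 104, 117, 115, 118, 115, 116, 116, 114, 118, 116, 116, 114, 113, 116, 117, 117, 118, 117, 121, 117, 116, 116, 114, 76, 62, 61, 63, 107, 113, 98, 84, 60, 60, 59, 59, 58]
col 370 [68, 73, 73, 74, 76, 99, 104, 104, 116, 99, 79, 80, 81, 113, 121, 121, 123, 123, 120, 124, 121, 122, 121, 121, 119, 120, 121, 122, 119, 119, 119, 121, 119, 117, 120, 116, 72, 61, 62, 63, 104, 115, 99, 86, 58, 59, 58, 55, 58]
col 395 [63, 65, 67, 70, 71, 101, 103, 154, 198, 206, 205, 203, 207, 211, 209, 205, 211, 208, 208, 212, 209, 210, 168, 131, 129, 111, 145, 214, 210, 213, 214, 219, 213, 171, 162, 157, 167, 218, 215, 197, 194, 181, 122, 114, 89, 73, 62, 58, 61]
row 85 [101, 104, 100, 100, 98, 96, 119, 117, 116, 118, 117, 115, 115, 115, 115, 114, 114, 114, 115, 109, 116, 119, 118, 117, 118, 117, 117, 118, 118, 118, 118, 118, 118, 121, 119, 120, 121, 120, 119, 116, 121, 120, 121, 122, 200, 204, 204, 206, 206, 207, 207, 207, 180, 113, 115, 113, 114, 113, 113]
row 140 [105, 104, 103, 105, 154, 216, 216, 215, 214, 158, 117, 118, 117, 117, 115, 116, 114, 115, 115, 115, 116, 114, 114, 114, 114, 113, 115, 115, 114, 114, 115, 113, 114, 116, 114, 116, 117, 118, 119, 118, 118, 118, 121, 120, 121, 123, 122, 121, 215, 218, 217, 217, 217, 207, 116, 120, 120, 121, 124]
```

```bash
python3 -c "
from rig import *
print(job_done(), sense()['time'])"
```

```text
the job is handed in; nothing more can be done
the job is handed in; nothing more can be done
```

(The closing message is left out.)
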